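# Refit the filter plate in the exhaust filter box

## Task

Fit the long filter plate into the open exhaust filter box: hold it tilted, tuck one short edge under the lip at the end of the box that carries the round white port, then lower the other end until the plate lies flat on the ledge inside the box, and let go. The shorter plate belongs to another machine: leave it where it lies.

Things in the scene. Friction and masses are not known exactly. Their poses are not given: they have to be found in the camera images.
- long_plate: The plate to fit: flat aluminium plate 200 (x) by 130 (y) by 6 mm, about 0.4 kg, the longer of two, lying on the bench. Black bridge handle on its middle: crossbar 14 mm thick (x), 90 mm long (y), 16 mm high, its centre 46 mm above the plate's underside, on legs at y = +/-39 mm. Origin: centre of the underside; z up. Half a turn about z makes no difference.
- short_plate: Bystander, not to be moved: the same kind of plate with the same handle, but only 140 mm long (x) by 130 mm (y). Origin: centre of the underside.
- filter_box: Fixed dark grey open box, 230 (x) by 166 (y) by 59 mm high. Origin: centre of its underside; z up. Inside x -107 to 107, y -75 to 75 mm; walls rise to z = 59. Ledge for the plate all round at z = 34. A white round port, 44 mm across, sticks 30 mm out of the -x end, roughly towards the robot; the lip is at that end, the other sides have none.
- lip (a point): Middle of the lip's free edge, on its underside: at x = -77, z = 54 mm of the box, axes as the box. The lip, bare steel, is 5 mm thick, spans the full width and covers x = -107 to -77, 20 mm above the ledge. Lip and walls let the plate in only tilted about 10 to 24 degrees, lip-side edge down; lying flat it has 14 mm play in x, 20 mm in y.
Mind the look-alikes: they are no part of the job. Leave any orange look-alike of the long_plate alone.

How it is judged (in metres and radians):
At the end, for the whole second after the job is handed in: The long plate lies at rest flat (within 4 degrees) on the ledge inside the filter box, its underside 28 to 40 mm above the box's underside, one short edge under the lip, its centre within 15 mm (x) and 18 mm (y) of the box's centre; the short plate is within 30 mm of where it was (angle between long_plate's own z axis and vertical below 0.07 rad and z of long_plate in the frame of filter_box between 0.028 and 0.04 m and x of long_plate in the frame of filter_box between -0.015 and 0.015 m and y of long_plate in the frame of filter_box between -0.018 and 0.018 m and linear speed of long_plate below 0.02 m/s and distance of short_plate from where it was at the start of the episode below 0.03 m); the robot touches nothing.
It fails at once if the short plate is moved by more than 30 mm (distance of short_plate from where it was at the start of the episode above 0.03 m).
It also fails if it takes over 45 s, if anything falls off the work surface, if the arm or the gripper's body presses on something with over 40 N, if the wrist force passes 120 N, or if a joint passes its speed limit or range.

## Robot

A 6-joint arm with a two-finger parallel gripper is mounted at the origin on the work surface. World frame = base frame: x ahead of the robot, y to its left, z up, the work surface at z = 0. Lengths are in mm, angles in degrees, forces in N, time in s.
With the tool pointing down it reaches from about 300 to 850 mm from the base axis. Payload 4.2 kg.
Tool frame: the origin (TCP) lies midway between the tips of the shut fingers; the grasp point (between the pads) lies env.hold_point_z behind it (env.hold_point_z is the distance from the TCP to the grasp point, in mm); z points along the fingers, y is the line along which they close (so a half turn about z gives the same grasp; the last joint's range is limited). The gripper opens to 91 mm and grips with 3 to 60 N. Pads are 32 mm wide; open, the fingers measure 118 mm over their backs; the gripper's body (76 mm by 178 mm) begins 60 mm behind the grasp point.
Start: joints at [73.109, 18.312, 89.639, -0, 72.044, -1.146], TCP at [156.031, 553.442, 213.976] pointing down, gripper open.
Joint ranges: [-177.97, 177.97], [-48.28, 115.42], [12.27, 149.76], [-77.06, 257.06], [2.81, 150.46], [-146.56, 146.56]. Speed limits (degrees/s): [147.25, 147.25, 180, 180, 180, 180].

## Interface

Orientations are given as [roll, pitch, yaw] about the fixed x, y, z axes, in that order (R = Rz(yaw) Ry(pitch) Rx(roll)).
In Python, from workcell import env, viewer, spotter gives the robot as it stands.
- The arm moves only by the tool apply_moves, never from a script. Its arguments are lists of equal length, an entry for each row: "delta_pos": the shift along the world's x, y, z normalised to -1 to 1, where 1 is 120 mm, a list of three; "rot": the turn, a rotation vector about the world's x, y, z normalised to -1 to 1, where 1 is 1.5 rad, a list of three; "hand": the opening, from 0 (shut) to 1 (fully open). A call has 1 to 10 rows; each row is the pose to reach, as a shift and turn from the pose commanded when the call began; what a row does not reach only later rows make up. A row lasts 1/12 s, in which the tool goes at most 41.7 mm and 7.16 degrees, less where a joint would pass 70% of its speed; a pose out of reach is approached as far as the arm can. A call with a number of a shift or a turn outside -1 to 1 is refused whole. A call with a gripper value outside its range is refused whole. The fingers move at their own pace and stop on an object; "newtons" is the grip in N (left out, the last holds). Time passes only in rows, so rows that repeat a pose let the fingers close. It gives the time, the measured TCP pose, the force, the opening and the grip force at its end, in the units of the state.
- env.state(): the state, without advancing time (a new reading comes with each control period).
- viewer.grab_frame(name): name is "scene" or "side" or "wrist"; returns a dict with "pixels" (384x512x3 uint8, red, green, blue), "camera_matrix" (3x3 intrinsics, pixels), "k1" (the pictures are not rectified: a ray, as slopes to the right and down, at radius r is drawn at 1 + k1 r^2 times it, then the intrinsics apply), "R" (3x3) and "t" (3): a world point X has camera coordinates R X + t; the wrist camera has in their place "mount" (4x4, takes a point from camera to tool coordinates, whose origin is the TCP and whose axes are the flange's). Camera axes: x right, y down, z forward; pixel columns grow to the right and rows downward; lengths in mm; the calibration is good to about 2 mm. A picture is of the moment at which its call begins: read the wrist's pose just before it. There is no depth.
- env.job_done(): hands the job in; it is judged then, once.
Trained networks look in a picture, given as the dict that the camera call returned (one of the last four; its "shot" number tells which), for a name from the list of things; names that differ only in an ending like _2 or _b are one class to them, and where a whole thing is asked for, a point or a joint stands for the part that bears it (a point fixed in the world has none). Each returns a list of dicts, best first, with "score" (0 to 1); they miss things now and then, are a little off and sometimes report something else, mostly with a low value. They report only what shows in the picture. A call takes as long as a camera call. They do not tell look-alikes from the thing itself.
- spotter.trace(picture, query): "mask" (384x512 bool, what is visible of it) and "box" ([centre column, centre row, width, height] in pixels, round what is visible of it).
- spotter.landmark_of(picture, query): "position" ([column, row] in pixels: a listed point, or the origin of a listed thing).
The state is a dict: "time_s": time; "qpos": joint angles; "qvel": joint speeds; "effort": joint torques, N m; "ee_pos": TCP position; "ee_rot": TCP orientation; "force": force on the tool from outside, world axes, zero at the start; "torque": the same for the moment, N m; "gripper_width": finger opening in mm; "gripper_force": force on a finger pad.
Only numpy, scipy, OpenCV 4.12 (cv2) and the standard library are available. Lean on these libraries where they do the work, as an engineer would, in place of code of your own. Each camera call takes 0.05 s, during which the arm holds its last target. There are 200 camera calls.

## Working session

There is one attempt and no reset: what is moved stays moved. The work goes in short steps, Python scripts to look and compute and a tool call to move; the robot and the scene stay as the last step left them, time stands still between calls to the robot, and variables do not carry over. Pictures are saved under pics/ and viewed, at most 10 in all, crops included, and the job is handed in when it is done.

Besides the shell and the picture viewer there is one more tool, called after ">>>" as name(argument=value, ...) on one line, values as JSON. apply_moves: Moves the arm, as the interface text tells. Its arguments: {"type":"object","properties":{"delta_pos":{"type":"array"},"rot":{"type":"array"},"hand":{"type":"array"},"newtons":{"type":"number"}},"required":["delta_pos","rot","hand"]}

```bash
mkdir -p pics; ls
cat > h.py <<'E'
import numpy as np, cv2
from workcell import env, viewer, spotter
from scipy.spatial.transform import Rotation as Ro
def ray(p,uv,st=None):
    K=p["camera_matrix"];a=np.linalg.solve(K,[uv[0],uv[1],1.])[:2];s=a.copy()
    for _ in range(20): s=a/(1+p["k1"]*(s@s))
    d=np.array([s[0],s[1],1.])
    if "mount" in p:
        M=np.array(p["mount"]);T=Ro.from_euler('xyz',st["ee_rot"],degrees=True).as_matrix()
        return T@M[:3,3]+np.array(st["ee_pos"]),T@M[:3,:3]@d
    R=np.array(p["R"]);return -R.T@np.array(p["t"]),R.T@d
def atz(p,uv,z,st=None):
    c,d=ray(p,uv,st);return c+d*(z-c[2])/d[2]
def proj(p,X,st=None):
    X=np.atleast_2d(X).astype(float)
    if "mount" in p:
        M=np.array(p["mount"]);T=Ro.from_euler('xyz',st["ee_rot"],degrees=True).as_matrix()
        A=T@M[:3,:3];C=(X-(T@M[:3,3]+np.array(st["ee_pos"])))@A
    else: C=X@np.array(p["R"]).T+np.array(p["t"])
    s=C[:,:2]/C[:,2:];r=(s**2).sum(1,keepdims=True);s=s*(1+p["k1"]*r)
    K=p["camera_matrix"];return s@K[:2,:2].T+K[:2,2]
E
python3 - <<'E'
from h import *
print(env.state(),env.hold_point_z)
ims=[]
for c in ("scene","side"):
    p=viewer.grab_frame(c);ims.append(p["pixels"])
    for n in ("long_plate","short_plate","filter_box"):
        for r in spotter.trace(p,n): 
            u,v,w,h=r["box"];print(c,n,round(r["score"],2),np.round(r["box"]),r["mask"].sum(),np.round(atz(p,(u,v),0)))
        for r in spotter.landmark_of(p,n): print('  lm',n,round(r["score"],2),np.round(r["position"],1),np.round(atz(p,r["position"],0),1))
    for r in spotter.landmark_of(p,"lip"): print('  lip',round(r["score"],2),np.round(r["position"],1),np.round(atz(p,r["position"],54),1))
    cv2.imwrite(f"pics/{c}0.png",cv2.cvtColor(p["pixels"],cv2.COLOR_RGB2BGR))
E
```

```text
pics
{'time_s': 0.0, 'qpos': array([ 7.31093925e+01,  1.83520518e+01,  8.97071407e+01, -6.32444447e-04,
        7.20435219e+01, -1.14702425e+00]), 'qvel': array([ 0.062943  , -0.10130286, -0.07012718,  0.03379089, -0.10664551,
       -0.17809496]), 'effort': array([ 1.89149391e-04, -4.12471497e+01, -2.31970704e+01,  7.26867118e-02,
        4.57176380e-02, -1.53705291e-04]), 'ee_pos': array([155.88133357, 552.93703773, 213.11118787]), 'ee_rot': array([-1.79897294e+02, -1.45496986e-03,  1.64256611e+02]), 'force': array([-0.26235301,  0.17803988,  0.03870303]), 'torque': array([-0.01650782, -0.00294475,  0.06125399]), 'gripper_force': 0.0, 'gripper_width': 91.35248623023212} 18.8
scene long_plate 0.93 [226. 281.  89.  76.] 3572 [743. -29.   0.]
scene long_plate 0.83 [211. 192.  70.  67.] 2581 [ 573. -258.    0.]
scene long_plate 0.79 [198. 112.  53.  50.] 1741 [ 384. -514.    0.]
scene long_plate 0.67 [280. 137.  73.  56.] 2020 [ 275. -240.    0.]
  lm long_plate 0.9 [214.7 192.6] [ 568.1 -248.6    0. ]
  lm long_plate 0.9 [274.2 137.3] [ 288.2 -254.     0. ]
  lm long_plate 0.85 [224.7
[... 557 characters left out ...]
  0.]
side long_plate 0.58 [295. 228.  73.  54.] 2034 [ 557. -276.    0.]
side long_plate 0.56 [300. 322.  75.  90.] 4543 [ 369. -533.    0.]
  lm long_plate 0.91 [206.5 259.5] [ 282.  -242.4    0. ]
  lm long_plate 0.88 [295.2 171.2] [748.6 -35.3   0. ]
  lm long_plate 0.64 [300.2 317.2] [ 377.2 -524.4    0. ]
  lm long_plate 0.57 [298.2 226.2] [ 569.4 -276.9    0. ]
side short_plate 0.89 [237. 187.  53.  33.] 996 [523.   1.   0.]
  lm short_plate 0.73 [235.1 188.2] [515.   -1.3   0. ]
side filter_box 0.94 [205. 150.  72.  44.] 2231 [550. 295.   0.]
  lm filter_box 0.77 [207.8 153.2] [548.4 265.9   0. ]
  lip 0.6 [188.  150.5] [458.6 239.8  54. ]
  lip 0.24 [203.5 152.6] [498.7 192.3  54. ]
```

View pics/scene0.png

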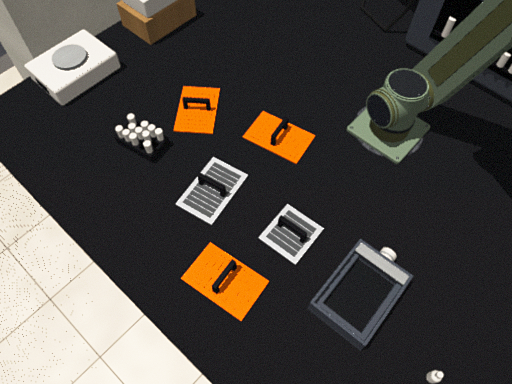

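View pics/side0.png

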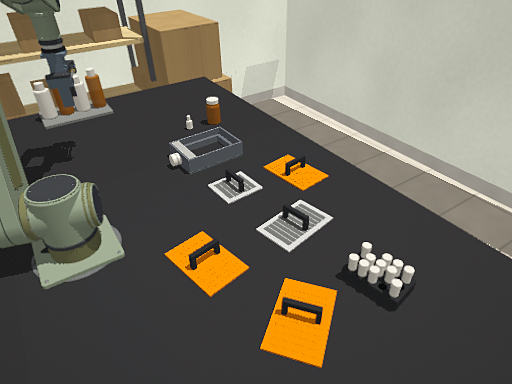

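The candidates for the long plate, by scene pixel, are orange plates at (225,281), (280,137) and (198,110), a silver one at (212,190), and a silver, shorter one at (291,233). I choose the silver longer one at (212,190). Next I fit the poses and take one crop to check the choice.

```bash
cat >> h.py <<'E'
from scipy.optimize import minimize
def boxpts(x0,x1,y0,y1,z0,z1): return np.array([[x,y,z] for x in(x0,x1) for y in(y0,y1) for z in(z0,z1)])
PL=[boxpts(-100,100,-65,65,0,6),boxpts(-7,7,-45,45,38,54),boxpts(-7,7,-45,-33,6,54),boxpts(-7,7,33,45,6,54)]
SP=[boxpts(-70,70,-65,65,0,6)]+PL[1:]
BX=[boxpts(-115,115,-83,83,0,59)]
def sil(p,parts,q,st=None,S=4):
    m=np.zeros((384*S,512*S),np.uint8);Rz=Ro.from_euler('z',q[2],degrees=True).as_matrix()
    for P in parts:
        u=proj(p,P@Rz.T+[q[0],q[1],0],st);u=(u+.5)*S-.5
        cv2.fillConvexPoly(m,cv2.convexHull(np.round(u).astype(np.int32)),255)
    return cv2.resize(m,(512,384),interpolation=cv2.INTER_AREA)/255.
def fit(views,parts,q0,step=(15,15,12)):
    # views: list of (pic,mask,state)
    def f(q): 
        e=0
        for p,m,st in views:
            s=sil(p,parts,q,st);e+=np.abs(s-m).sum()/m.sum()
        return e
    for _ in range(2):
        q0=np.array(q0,float);sx=np.vstack([q0]+[q0+np.eye(3)[i]*step[i] for i in range(3)])
        r=minimize(f,q0,method="Nelder-Mead",options=dict(initial_simplex=sx,xatol=.1,fatol=1e-4,maxiter=150));q0=r.x;step=np.array(step)/-2.
    return q0,r.fun
E
python3 - <<'E'
from h import *
P={c:viewer.grab_frame(c) for c in("scene","side")}
def pick(c,n,uv):
    L=spotter.trace(P[c],n);return min(L,key=lambda r:np.hypot(r["box"][0]-uv[0],r["box"][1]-uv[1]))["mask"]
for n,parts,a,b,starts in(("long_plate",PL,(212,191),(295,226),[(568,-262,t) for t in(0,45,90,135)]),("short_plate",SP,(294,234),(237,187),[(515,5,t) for t in(0,45,90,135)]),("filter_box",BX,(358,295),(205,150),[(544,262,11)])):
    V=[(P["scene"],pick("scene",n,a),None),(P["side"],pick("side",n,b),None)]
    for s in starts:
        q,e=fit(V,parts,s);print(n,np.round(q,1),round(e,3))
    for v in V: print('  single',np.round(fit([v],parts,q,(5,5,4))[0],1))
im=P["scene"]["pixels"][150:330,160:430];im=cv2.resize(im,None,fx=2.9,fy=2.9,interpolation=cv2.INTER_CUBIC)
cv2.imwrite("pics/crop.png",im[:,:,::-1])
E
```

```text
long_plate [ 565.5 -262.4   11.2] 0.075
long_plate [ 565.6 -262.1   11.1] 0.075
long_plate [ 565.6 -262.4   10.8] 0.076
long_plate [ 565.6 -262.2  191.1] 0.075
  single [ 565.5 -261.8  190.7]
  single [ 566.2 -262.6  191. ]
short_plate [515.7   8.6   3.5] 0.13
short_plate [516.1   7.7   3.2] 0.13
short_plate [514.5  11.9  96.1] 0.306
short_plate [515.5   8.5 184.4] 0.13
  single [515.4   6.  185. ]
  single [516.6   9.1 184.8]
filter_box [536.5 256.2   2.7] 0.1
  single [536.3 256.3   2.4]
  single [537.  255.6   2.8]
```

View pics/crop.png

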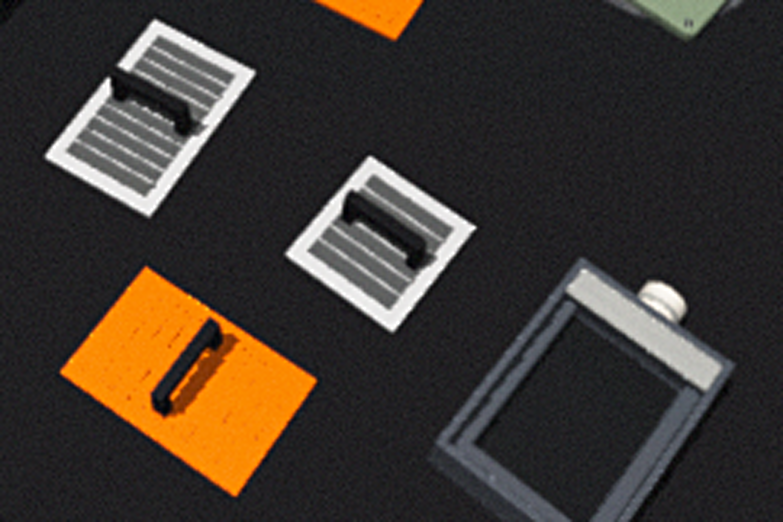

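The crop shows the silver, longer plate at crop (150,118), which is my target, and the silver short plate at (380,240). The box's lip and port are at its upper right, (640,330) and (660,300). I go over the box first for a close look.

>>> apply_moves(delta_pos=[[0.3,-0.24,0.1],[0.6,-0.48,0.2],[0.9,-0.72,0.3],[1,-0.8,0.35],[1,-0.8,0.35]], rot=[[0,0,-0.08],[0,0,-0.16],[0,0,-0.24],[0,0,-0.3],[0,0,-0.3]], hand=[1,1,1,1,1])

```text
time_s: 1.62
ee_pos: [280.5, 455.0, 258.4]
ee_rot: [179.7, 0.1, 138.0]
force: [-0.2, -0.2, 0.4]
gripper_width: 91.2
gripper_force: 0.0
```

>>> apply_moves(delta_pos=[[0.3,-0.24,0.1],[0.6,-0.48,0.2],[0.9,-0.72,0.3],[1,-0.8,0.35],[1,-0.8,0.35]], rot=[[0,0,-0.08],[0,0,-0.16],[0,0,-0.24],[0,0,-0.3],[0,0,-0.3]], hand=[1,1,1,1,1])

```text
time_s: 2.03
ee_pos: [400.5, 359.1, 299.9]
ee_rot: [179.7, 0.1, 112.3]
force: [0.4, 0.1, 0.1]
gripper_width: 90.9
gripper_force: 0.0
```

>>> apply_moves(delta_pos=[[0.3,-0.24,0.1],[0.6,-0.48,0.2],[0.75,-0.72,0.3],[0.75,-0.8,0.35],[0.75,-0.8,0.35]], rot=[[0,0,-0.08],[0,0,-0.16],[0,0,-0.23],[0,0,-0.23],[0,0,-0.23]], hand=[1,1,1,1,1])

```text
time_s: 2.45
ee_pos: [487.6, 263.9, 341.3]
ee_rot: [179.9, -0.0, 92.8]
force: [-0.6, 0.3, 0.7]
gripper_width: 91.1
gripper_force: 0.0
```

```bash
cat >> h.py <<'E'
a=np.arange(0,360,15)*np.pi/180
E
python3 - <<'E'
from h import *
st=env.state();p=viewer.grab_frame("wrist");L=spotter.trace(p,"filter_box");l=spotter.landmark_of(p,"lip")
print(np.round(st["ee_pos"],1),np.round(p["mount"],2).tolist())
for r in L: print(r["score"],np.round(r["box"]))
for r in l: print("lip",r["score"],r["position"],np.round(atz(p,r["position"],54,st),1))
BXP=lambda pz:BX+[np.array([[x,22*np.cos(t),pz+22*np.sin(t)] for x in(-145,-115) for t in a])]
if L:
    for pz in(22,30):
        q,e=fit([(p,L[0]["mask"],st)],BXP(pz),(537,256,2.7),(8,8,5));print(pz,np.round(q,1),e)
    # overlay of ledge/lip lines
    Rz=Ro.from_euler('z',q[2],degrees=True).as_matrix()
    im=cv2.resize(p["pixels"],None,fx=1.5,fy=1.5)[:,:,::-1].copy()
    for pts in([(-115,-83,59),(115,-83,59),(115,83,59),(-115,83,59)],[(-107,-75,59),(107,-75,59),(107,75,59),(-107,75,59)],[(-77,-75,59),(-77,75,59)]):
        u=proj(p,np.array(pts)@Rz.T+[q[0],q[1],0],st)*1.5
        cv2.polylines(im,[np.round(u).astype(np.int32)],True,(0,0,255),1)
    cv2.imwrite("pics/w1.png",im)
E
```

```text
[487.6 263.9 341.3] [[-0.0, -0.97, -0.24, 67.21], [1.0, -0.0, 0.0, 0.05], [-0.0, -0.24, 0.97, -170.59], [0.0, 0.0, 0.0, 1.0]]
0.92 [278. 167. 194. 115.]
22 [534.6 255.3   2.4] 0.033457559714055674
30 [534.8 255.4   2.3] 0.031594164003220536
```

View pics/w1.png

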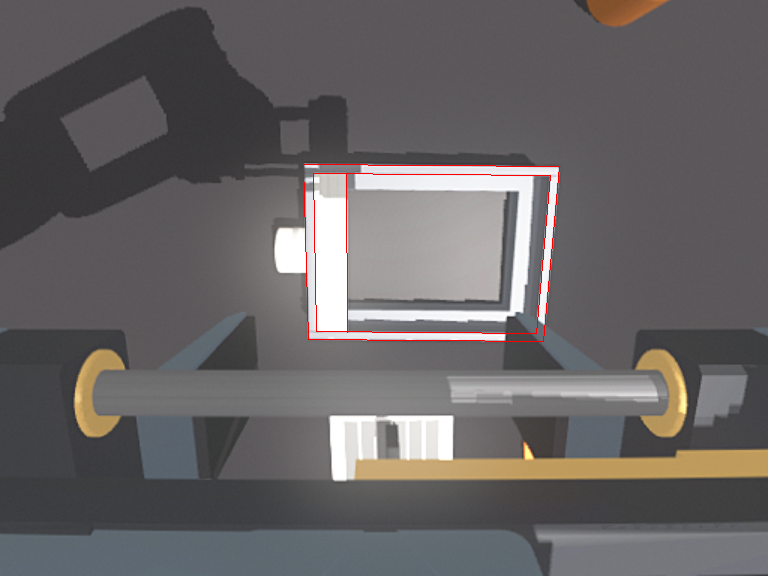

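The overlay fits: the box's outer rim spans (305,165)–(560,340) with the lip and port on its left, so the box is at about (534.7, 255.4) with yaw 2.3°. Now I go to the long plate.

>>> apply_moves(delta_pos=[[0.05,-0.33,0],[0.1,-0.66,0],[0.15,-1,0],[0.15,-1,0]], rot=[[0,0,0.01],[0,0,0.02],[0,0,0.03],[0,0,0.03]], hand=[1,1,1,1])

```text
time_s: 2.93
ee_pos: [503.8, 141.3, 339.3]
ee_rot: [-179.9, 0.2, 95.4]
force: [-0.7, 0.1, -0.6]
gripper_width: 91.3
gripper_force: 0.0
```

>>> apply_moves(delta_pos=[[0.05,-0.33,0],[0.1,-0.66,0],[0.15,-1,0],[0.15,-1,0]], rot=[[0,0,0.01],[0,0,0.02],[0,0,0.03],[0,0,0.03]], hand=[1,1,1,1])

```text
time_s: 3.27
ee_pos: [522.3, 21.3, 339.0]
ee_rot: [-179.9, 0.2, 97.9]
force: [-0.1, 0.4, -0.5]
gripper_width: 91.1
gripper_force: 0.0
```

>>> apply_moves(delta_pos=[[0.05,-0.33,-0.1],[0.1,-0.66,-0.2],[0.15,-1,-0.4],[0.15,-1,-0.4]], rot=[[0,0,0.01],[0,0,0.02],[0,0,0.03],[0,0,0.03]], hand=[1,1,1,1])

```text
time_s: 3.6
ee_pos: [539.1, -96.7, 287.7]
ee_rot: [-179.6, -0.0, 100.6]
force: [0.0, -0.1, -0.3]
gripper_width: 91.4
gripper_force: 0.0
```

>>> apply_moves(delta_pos=[[0.05,-0.33,-0.2],[0.1,-0.66,-0.5],[0.2,-1,-0.7],[0.2,-1,-0.7]], rot=[[0,0,0],[0,0,0],[0,0,0],[0,0,0]], hand=[1,1,1,1])

```text
time_s: 3.93
ee_pos: [563.9, -214.4, 204.5]
ee_rot: [-179.8, -0.1, 100.7]
force: [0.4, -0.1, -0.2]
gripper_width: 91.3
gripper_force: 0.0
```

>>> apply_moves(delta_pos=[[0,-0.3,0],[0,-0.4,0],[0,-0.4,0],[0,-0.4,0]], rot=[[0,0,0],[0,0,0],[0,0,0],[0,0,0]], hand=[1,1,1,1])

```text
time_s: 4.27
ee_pos: [564.6, -260.7, 207.8]
ee_rot: [180.0, -0.1, 100.7]
force: [-1.1, 0.7, -1.0]
gripper_width: 91.3
gripper_force: 0.0
```

Run:
```python
from h import *
st=env.state();p=viewer.grab_frame("wrist");L=spotter.trace(p,"long_plate")
for r in L[:3]: print(r["score"],np.round(r["box"]))
for r in spotter.landmark_of(p,"long_plate"): print(r["score"],r["position"],np.round(atz(p,r["position"],0,st),1))
im=cv2.resize(p["pixels"],None,fx=1.5,fy=1.5)[:,:,::-1].copy()
q=(565.6,-262.2,11)
Rz=Ro.from_euler('z',q[2],degrees=True).as_matrix()
for P in([(-100,-65,6),(100,-65,6),(100,65,6),(-100,65,6)],[(-7,-45,54),(7,-45,54),(7,45,54),(-7,45,54)]):
    u=proj(p,np.array(P)@Rz.T+[q[0],q[1],0],st)*1.5;cv2.polylines(im,[np.round(u).astype(np.int32)],True,(0,0,255),1)
cv2.imwrite("pics/w2.png",im)
```

```text
0.85 [ 36. 111.  72. 189.]
0.74 [449.  50. 126.  98.]
0.62 [251. 172. 178. 112.]
0.77 [4.4, 116.4] [ 272.7 -248.8    0. ]
0.68 [252.3, 174.8] [ 564.1 -263.5    0. ]
```

View pics/w2.png

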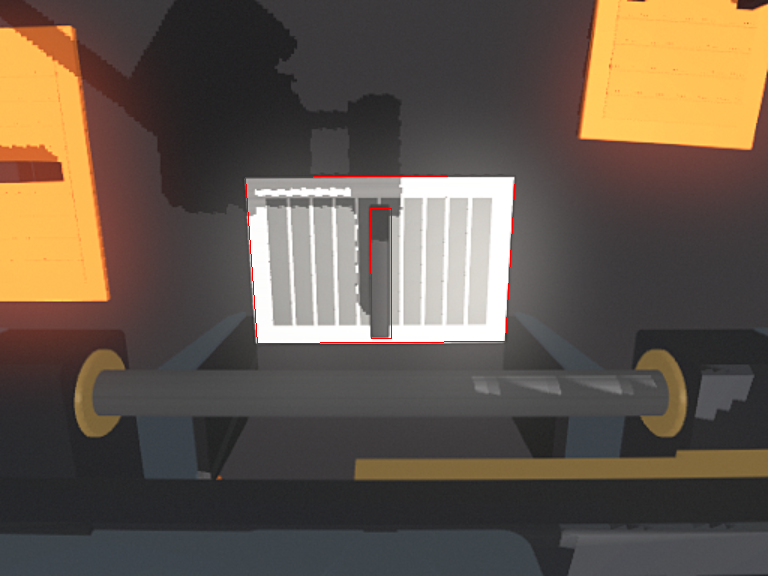

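The red outline matches the silver plate, spanning (247,177)–(515,342), with the handle at (380,272), so the plate pose is confirmed. Descending to grasp.

>>> apply_moves(delta_pos=[[0,0,-0.3],[0,0,-0.6],[0.01,0,-0.9],[0.01,0,-1],[0.01,0,-1]], rot=[[0,0,0],[0,0,0],[0,0,0],[0,0,0],[0,0,0]], hand=[1,1,1,1,1])

```text
time_s: 4.83
ee_pos: [563.0, -259.8, 84.4]
ee_rot: [-179.7, -0.3, 100.7]
force: [-0.6, 0.2, 0.6]
gripper_width: 91.6
gripper_force: 0.0
```

>>> apply_moves(delta_pos=[[0,0,-0.2],[0,0,-0.4],[0,0,-0.5],[0,0,-0.5],[0,0,-0.5],[0,0,-0.5],[0,0,-0.5],[0,0,-0.5],[0,0,-0.5],[0,0,-0.5]], rot=[[0,0,0],[0,0,0],[0,0,0],[0,0,0],[0,0,0],[0,0,0],[0,0,0],[0,0,0],[0,0,0],[0,0,0]], hand=[1,1,1,1,0,0,0,0,0,0], newtons=40)

```text
time_s: 5.67
ee_pos: [565.5, -262.7, 28.6]
ee_rot: [179.9, 0.0, 100.6]
force: [-0.2, 0.2, 1.1]
gripper_width: 54.3
gripper_force: 0.0
```

>>> apply_moves(delta_pos=[[0,0,0],[0,0,0],[0,0,0],[0,0,0],[0,0,0],[0,0,0]], rot=[[0,0,0],[0,0,0],[0,0,0],[0,0,0],[0,0,0],[0,0,0]], hand=[0,0,0,0,0,0])

```text
time_s: 6.17
ee_pos: [564.9, -262.5, 27.9]
ee_rot: [-180.0, -0.0, 100.7]
force: [-4.0, -0.4, 2.5]
gripper_width: 14.0
gripper_force: 1.3
```

>>> apply_moves(delta_pos=[[0,0,0],[0,0,0],[0,0,0],[0,0,0.2],[0,0,0.5],[0,0,0.8],[0,0,1],[0,0,1],[0,0,1]], rot=[[0,0,0],[0,0,0],[0,0,0],[0,0,0],[0,0,0],[0,0,0],[0,0,0],[0,0,0],[0,0,0]], hand=[0,0,0,0,0,0,0,0,0])

```text
time_s: 6.92
ee_pos: [565.5, -262.6, 148.4]
ee_rot: [179.9, 0.1, 100.7]
force: [-0.4, 0.3, -4.8]
gripper_width: 13.8
gripper_force: 40.0
```

Grip is 40 N and the plate is lifted. Carry it to the box at safe height.

>>> apply_moves(delta_pos=[[0,0.2,0.1],[0,0.5,0.2],[0,0.8,0.2],[0,1,0.2]], rot=[[0,0,-0.02],[0,0,-0.05],[0,0,-0.08],[0,0,-0.097]], hand=[0,0,0,0])

```text
time_s: 7.25
ee_pos: [563.6, -139.5, 169.4]
ee_rot: [-179.8, -0.2, 92.2]
force: [0.5, 0.1, -3.1]
gripper_width: 13.9
gripper_force: 40.0
```

>>> apply_moves(delta_pos=[[0,0.25,0],[0,0.5,0],[0,0.75,0],[0,1,0]], rot=[[0,0,0],[0,0,0],[0,0,0],[0,0,0]], hand=[0,0,0,0])

```text
time_s: 7.58
ee_pos: [563.2, -21.0, 168.7]
ee_rot: [-179.7, -0.0, 92.3]
force: [0.3, -0.0, -4.1]
gripper_width: 13.8
gripper_force: 40.0
```

>>> apply_moves(delta_pos=[[0,0.25,0],[0,0.5,0],[0,0.75,0],[0,1,0]], rot=[[0,0,0],[0,0,0],[0,0,0],[0,0,0]], hand=[0,0,0,0])

```text
time_s: 7.92
ee_pos: [563.2, 98.7, 168.6]
ee_rot: [-179.7, 0.0, 92.3]
force: [1.6, 0.2, -3.6]
gripper_width: 14.1
gripper_force: 40.0
```

>>> apply_moves(delta_pos=[[0,0.25,0],[0,0.5,0],[0,0.75,0],[0,1,0]], rot=[[0,0,0],[0,0,0],[0,0,0],[0,0,0]], hand=[0,0,0,0])

```text
time_s: 8.25
ee_pos: [563.3, 218.4, 168.5]
ee_rot: [-179.7, 0.1, 92.3]
force: [0.8, -0.2, -3.3]
gripper_width: 13.9
gripper_force: 40.0
```

>>> apply_moves(delta_pos=[[-0.05,0.1,0],[-0.05,0.25,0],[-0.05,0.325,0],[-0.05,0.325,0],[-0.05,0.325,0]], rot=[[0,-0.05,0],[0,-0.1,0],[0.0065,-0.163,0],[0.0065,-0.163,0],[0.0065,-0.163,0]], hand=[0,0,0,0,0])

```text
time_s: 8.67
ee_pos: [556.2, 255.9, 168.8]
ee_rot: [166.4, 0.2, 92.4]
force: [1.3, -0.3, -4.0]
gripper_width: 13.5
gripper_force: 40.0
```

Run:
```python
from h import *
p=viewer.grab_frame("scene");w=viewer.grab_frame("wrist");st=env.state();print(np.round(st["ee_pos"],1),np.round(st["ee_rot"],1))
T=Ro.from_euler('xyz',st["ee_rot"],degrees=True).as_matrix()
ez=-T[:,2];ex=T[:,1]*np.sign(T[0,1]);ey=np.cross(ez,ex);C=np.array(st["ee_pos"])-28*ez
print("ex",np.round(ex,3),"C",np.round(C,1),"lowedge",np.round(C-100*ex,1))
out=[]
for q,s in((p,None),(w,st)):
    im=q["pixels"][:,:,::-1].copy()
    P=np.array([(-100,-65,6),(100,-65,6),(100,65,6),(-100,65,6)])@np.array([ex,ey,ez])+C
    B=np.array([(-115,-83,59),(115,-83,59),(115,83,59),(-115,83,59)])@Ro.from_euler('z',2.3,degrees=True).as_matrix().T+[534.7,255.4,0]
    L=np.array([(-77,-75,59),(-77,75,59)])@Ro.from_euler('z',2.3,degrees=True).as_matrix().T+[534.7,255.4,0]
    f=2.
    im=cv2.resize(im,None,fx=f,fy=f)
    for X,c in((P,(0,0,255)),(B,(0,255,0)),(L,(0,255,0))):
        cv2.polylines(im,[np.round(proj(q,X,s)*f).astype(np.int32)],True,c,1)
    out.append(im)
a=out[0][360:720,450:850];b=out[1][100:640,150:950]
b=cv2.resize(b,None,fx=.5*0.99,fy=.5*.99)
H=max(a.shape[0],b.shape[0]);pad=lambda i:cv2.copyMakeBorder(i,0,H-i.shape[0],0,0,cv2.BORDER_CONSTANT)
cv2.imwrite("pics/w3.png",np.hstack([pad(a),pad(b)]))
```

```text
[559.2 255.8 170.7] [1.661e+02 1.000e-01 9.230e+01]
ex [0.97  0.039 0.239] C [565.9 256.1 143.5] lowedge [468.9 252.1 119.5]
```

View pics/w3.png

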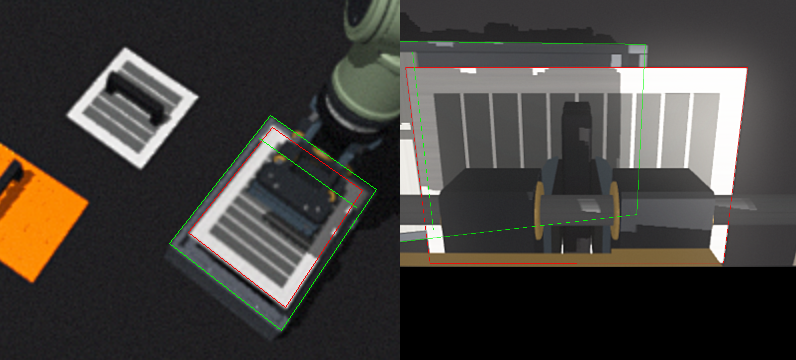

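The red predicted plate matches the held plate in both views, and it is tilted the right way. Green is the box. I lower the low edge in front of the lip, in two stages.

>>> apply_moves(delta_pos=[[0,0,-0.2],[0,0,-0.4],[0,0,-0.55],[0,0,-0.67],[0,0,-0.67],[0,0,-0.67]], rot=[[0,0,0],[0,0,0],[0,0,0],[0,0,0],[0,0,0],[0,0,0]], hand=[0,0,0,0,0,0])

```text
time_s: 9.27
ee_pos: [559.9, 255.5, 90.6]
ee_rot: [166.1, 0.1, 92.2]
force: [0.3, 0.5, -3.4]
gripper_width: 13.8
gripper_force: 40.0
```

>>> apply_moves(delta_pos=[[-0.05,0,-0.015],[-0.1,0,-0.015],[-0.15,-0.01,-0.02],[-0.2,-0.01,-0.02],[-0.25,-0.01,-0.02],[-0.3,-0.012,-0.02],[-0.3,-0.012,-0.02],[-0.3,-0.012,-0.02]], rot=[[0,0,0],[0,0,0],[0,0,0],[0,0,0],[0,0,0],[0,0,0],[0,0,0],[0,0,0]], hand=[0,0,0,0,0,0,0,0])

```text
time_s: 9.93
ee_pos: [522.9, 255.2, 89.5]
ee_rot: [165.9, -0.0, 92.4]
force: [-0.4, 1.1, -3.5]
gripper_width: 14.1
gripper_force: 40.0
```

No contact, so the edge is under the lip. I rotate flat about the lip-side edge.

>>> apply_moves(delta_pos=[[0.02,0,-0.05],[0.044,0,-0.1],[0.062,0,-0.155],[0.079,0,-0.208],[0.079,0,-0.208],[0.079,0,-0.208],[0.079,0,-0.208]], rot=[[-0.0015,0.04,0],[-0.0032,0.081,0],[-0.005,0.122,0],[-0.0065,0.163,0],[-0.0065,0.163,0],[-0.0065,0.163,0],[-0.0065,0.163,0]], hand=[0,0,0,0,0,0,0])

```text
time_s: 10.52
ee_pos: [532.4, 254.9, 64.2]
ee_rot: [180.0, 0.0, 92.3]
force: [-0.8, -0.6, -3.1]
gripper_width: 13.8
gripper_force: 40.0
```

>>> apply_moves(delta_pos=[[0,0,-0.01],[0,0,-0.017],[0,0,-0.02],[0,0,-0.02],[0,0,-0.02]], rot=[[0,0,0],[0,0,0],[0,0,0],[0,0,0],[0,0,0]], hand=[0,0,0,0,0])

```text
time_s: 10.93
ee_pos: [532.5, 255.1, 62.0]
ee_rot: [180.0, -0.0, 92.3]
force: [-0.6, 0.4, -3.1]
gripper_width: 13.5
gripper_force: 40.0
```

>>> apply_moves(delta_pos=[[0,0,-0.006],[0,0,-0.01],[0,0,-0.01],[0,0,-0.01],[0,0,-0.01],[0,0,-0.01],[0,0,-0.01],[0,0,-0.01]], rot=[[0,0,0],[0,0,0],[0,0,0],[0,0,0],[0,0,0],[0,0,0],[0,0,0],[0,0,0]], hand=[0,0,0,0.6,0.6,0.6,0.6,0.6])

```text
time_s: 11.6
ee_pos: [532.9, 255.0, 60.6]
ee_rot: [180.0, -0.0, 92.3]
force: [-0.7, 0.4, -0.0]
gripper_width: 44.5
gripper_force: 0.0
```

>>> apply_moves(delta_pos=[[0,0,0],[0,0,0],[0,0,0],[0,0,0.2],[0,0,0.5],[0,0,0.8],[0,0,1],[0,0,1],[0,0,1]], rot=[[0,0,0],[0,0,0],[0,0,0],[0,0,0],[0,0,0],[0,0,0],[0,0,0],[0,0,0],[0,0,0]], hand=[0.6,0.6,0.6,0.6,0.6,0.6,0.6,0.6,0.6])

```text
time_s: 12.35
ee_pos: [533.4, 255.3, 182.2]
ee_rot: [179.8, -0.1, 92.3]
force: [-0.9, -0.2, -0.5]
gripper_width: 54.4
gripper_force: 0.0
```

Run:
```python
from h import *
st=env.state();w=viewer.grab_frame("wrist");f=1.5
im=cv2.resize(w["pixels"],None,fx=f,fy=f)[:,:,::-1].copy()
Rz=Ro.from_euler('z',2.3,degrees=True).as_matrix()
for X,o in(([(-79,-65,40),(98,-65,40),(98,65,40),(-79,65,40)],0),([(-9,-45,88),(5,-45,88),(5,45,88),(-9,45,88)],0)):
    cv2.polylines(im,[np.round(proj(w,np.array(X)@Rz.T+[534.7,255.4,0],st)*f).astype(np.int32)],True,(0,0,255),1)
cv2.imwrite("pics/w4.png",im)
```

```text
(no output)
```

View pics/w4.png

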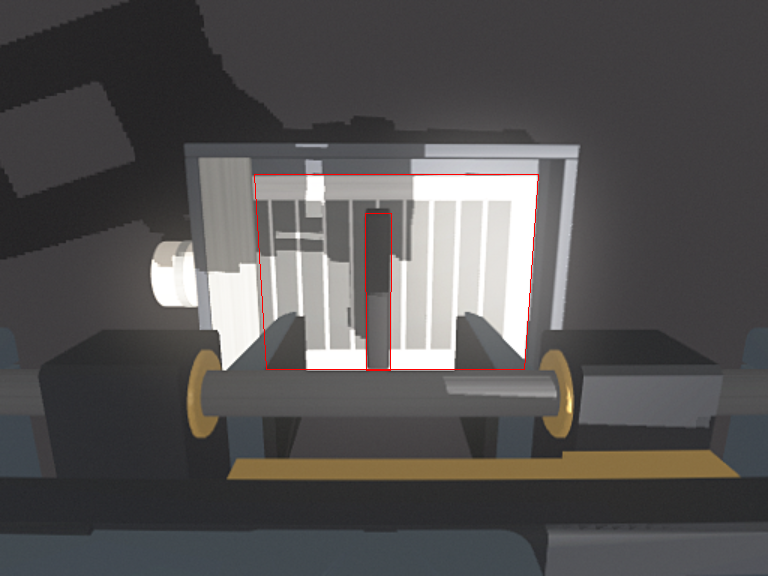

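The plate lies flat where predicted: its right edge is at (538,175)–(525,369), its left edge is under the lip at about (255,175), and the handle is at (378,290). The gripper is clear.

```bash
python3 -c "
from workcell import env
print(env.job_done())"
```

```text
the job is handed in; nothing more can be done
None
```

The long plate now lies flat in the filter box with one short edge under the lip, the gripper is clear of it, the short plate was left alone, and the job is handed in at about 12 s (no verdict was returned).

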